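Spray the hearing aid tubes

TASK

Pull the blue-fronted tray of the hearing aid care station all the way out, so that the tubes lie under the spray nozzle. Then press the red nozzle cap on the bottle all the way down and let it spring back up by itself. Leave the tray pulled out, do not press the cap before the tray is out, and leave the drying capsule, the ring dish and the battery block where they are.

Things in the scene. Friction and masses are not known exactly. Their poses are not given: they have to be found in the camera images.
- station: Sage-green plastic care station fixed to the table, 180 (x) by 260 (y) by 55 mm high. Origin: middle of its lower front edge, on the table. x points from the front into the housing, y left seen from the front, z up; the tray slides out along -x. On top, at x = 35, y = +70 mm, a blue bottle (58 mm wide, foot collar 72) is fixed upright; its red cap tops out 214 mm above the table.
- tray (a joint): How far the tray is pulled out, in m: 0 shut, 0.100 fully out at its stop. Slides with about 1.5 N of friction and stays where it is left.
- tray_grip (a point): Middle of the tray's blue bar handle: a round bar 12 mm thick, 100 mm long along the station's y, joined to the tray by 12 mm arms at both ends, with a 36 mm free gap between bar and the 48 mm high front panel. Point on the bar's axis, 36 mm above the table, at the station's y = -70 mm; moves with the tray. Axes as the station's.
- tube_rack (a point): Middle of the rack of six amber tubes in the tray's left part (rack 85 by 95 mm, 26 mm above the table); moves with the tray, hidden in the housing while the tray is shut. Fully out, it lies under the nozzle.
- cap (a joint): How far the nozzle cap is pressed down, in m: 0 up, 0.012 fully down at its stop. A spring pushes it back up: 3 N at the top, 8 N at the bottom.
- cap_top (a point): Centre of the flat top of the red round nozzle cap (44 mm across, 20 mm high), 214 mm above the table when up; moves with the cap.
- nozzle_tip (a point): Outlet at the end of the red spout (14 mm wide, at the level of the cap) that points from the cap to the station's -x: 66 mm in front of the cap's axis and 28 mm below the cap's top. It moves with the cap.
- drying_capsule: Bystander: dark blue round capsule with a screw lid, 72 mm across, 71 mm high, loose. Origin: centre of its underside.
- ring_dish: Bystander: white ceramic dish, 90 mm across, 28 mm high, loose. Origin: centre of its underside.
- battery_block: Bystander: wooden block with six round holes, 60 by 90 by 25 mm, loose. Origin: centre of its underside.

How it is judged (in metres and radians):
On the way, in this order (a step that is already met when the one before it is completed fails the run):
1. the tray is pulled fully out (value of joint tray above 0.088 m), for 0.2 s.
2. with the tray out, the nozzle cap is pressed fully down (value of joint tray above 0.088 m and value of joint cap above 0.0095 m), for 0.1 s.
3. the cap springs back up (value of joint cap below 0.002 m), for 0.2 s.
At the end, for the whole second after the job is handed in: Tray within 12 mm of its outer stop, tube rack's middle within 25 mm of the nozzle outlet seen from above; cap up again (pressed under 2 mm); drying capsule, ring dish and battery block upright (within 0.3 rad) and less than 30 mm from where they began (value of joint tray above 0.088 m and value of joint cap below 0.002 m and horizontal distance between nozzle_tip and tube_rack below 0.025 m and distance of each of drying_capsule, ring_dish, battery_block from where it was at the start of the episode below 0.03 m and angle between each of drying_capsule, ring_dish, battery_block's own z axis and vertical below 0.3 rad); the robot touches nothing.
It fails at once if the cap is pressed by more than 4 mm while the tray is not out (joint below 0.088 m) (value of joint cap above 0.004 m and value of joint tray below 0.088 m).
It fails at once if the drying capsule, ring dish or battery block is moved more than 40 mm (distance of any of drying_capsule, ring_dish, battery_block from where it was at the start of the episode above 0.04 m).
It also fails if it takes over 43 s, if anything falls off the work surface, if the arm or the gripper's body presses on something with over 40 N, if the wrist force passes 120 N, or if a joint passes its speed limit or range.

ROBOT

A 6-joint arm with a two-finger parallel gripper is mounted at the origin on the work surface. World frame = base frame: x ahead of the robot, y to its left, z up, the work surface at z = 0. Lengths are in mm, angles in degrees, forces in N, time in s.
With the tool pointing down it reaches from about 250 to 725 mm from the base axis. Payload 4 kg.
Tool frame: the origin (TCP) lies at the very end of the fingers, on their centre line; the grasp point (between the pads) lies bot.pinch_z behind it (bot.pinch_z is the distance from the TCP to the grasp point, in mm); z points along the fingers, y is the line along which they close (so a half turn about z gives the same grasp; the last joint's range is limited). The gripper opens to 85 mm and grips with 20 to 120 N. Pads are 22 mm wide; open, the fingers measure 114 mm over their backs; the gripper's body (76 mm by 85 mm) begins 54 mm behind the grasp point. The pads swing forward as they close: fully open they stand 13 mm farther back than shut.
Start: joints at [-74.771, 13.785, 0.286, 76.501, 0, 90], TCP at [131.339, -482.441, 231.306] pointing down, gripper open.
Joint ranges: [-155.79, 155.79], [-60.16, 107.12], [-62.33, 73.08], [-114, 123.19], [-81.49, 82.49], [-180, 180]. Speed limits (degrees/s): [159.86, 159.86, 180, 180, 180, 180].

INTERFACE

Orientations are given as a 3x3 rotation matrix whose columns are the frame's x, y, z axes.
In Python, from bench import bot, optics, ticket gives the robot as it stands.
- The arm moves only by the shell command python3 -m pendant 'ROWS'. ROWS is a JSON object of lists of equal length, an entry for each row: "twist": the turn, a rotation vector about the world's x, y, z in rad, a list of three; "translation": the shift along the world's x, y, z in mm, a list of three; "claw": the opening, from 0 (shut) to 1 (fully open). A call has 1 to 20 rows; each row is the pose to reach, as a shift and turn from the pose commanded when the call began; what a row does not reach only later rows make up. A row lasts 1/10 s, in which the tool goes at most 50 mm and 8.59 degrees, less where a joint would pass 70% of its speed; a pose out of reach is approached as far as the arm can. A call with a gripper value outside its range is refused whole. The fingers move at their own pace and stop on an object; the grip force is fixed at half the most. Time passes only in rows, so rows that repeat a pose let the fingers close. It gives the time, the measured TCP pose, the force, the opening and the grip force at its end, in the units of the state.
- bot.get_obs(): the state, without advancing time (a new reading comes with each control period).
- optics.get_image(name): name is "scene" or "side" or "wrist"; returns a dict with "img" (480x640x3 uint8, red, green, blue), "z_map" (480x640 float32, mm along the optical axis (not along the pixel's ray), 0 where there is no reading), "vertical_fov" (degrees; the focal length in pixels is half the picture's height over the tangent of half this angle, whatever the lens; pixels are square), "cx", "cy" (the principal point, pixels), "origin" and "attitude" of the camera in the world. Camera axes: x right, y down, z forward; pixel columns grow to the right and rows downward; lengths in mm; the calibration is good to about 2 mm. A picture is of the moment at which its call begins.
- ticket.sign_off(): hands the job in; it is judged then, once.
The state is a dict: "time": time; "joint_positions": joint angles; "qvel": joint speeds; "joint_torque": joint torques, N m; "position": TCP position; "ee_rot": TCP orientation; "ft_force": force on the tool from outside, world axes, zero at the start; "moment": the same for the moment, N m; "finger_gap": finger opening in mm; "finger_force": force on a finger pad.
Only numpy, scipy, OpenCV 4.12 (cv2) and the standard library are available. Lean on these libraries where they do the work, as an engineer would, in place of code of your own. Each camera call takes 0.05 s, during which the arm holds its last target. There are 200 camera calls.

## Working session

There is one attempt and no reset: what is moved stays moved. The work goes in short steps, Python scripts to look and compute and a shell command to move; the robot and the scene stay as the last step left them, time stands still between calls to the robot, and variables do not carry over. Pictures are saved under pics/ and viewed, at most 10 in all, crops included, and the job is handed in when it is done.

```bash
mkdir -p pics; cat > h.py <<'E'
import numpy as np, cv2
from bench import bot, optics, ticket
def cam(n):
    d=optics.get_image(n); d['f']=240/np.tan(np.radians(d['vertical_fov'])/2); d['origin']=np.array(d['origin']);d['attitude']=np.array(d['attitude']);return d
def cloud(d):
    v,u=np.mgrid[0:480,0:640]; z=d['z_map'].astype(float)
    p=np.stack([(u-d['cx'])/d['f']*z,(v-d['cy'])/d['f']*z,z],-1)
    w=p@d['attitude'].T+d['origin']; w[z==0]=np.nan; return w
E
python3 - <<'E'
from h import *
for n in ['scene','side']:
    d=cam(n); cv2.imwrite(f'pics/{n}0.png',d['img'][:,:,::-1]); np.savez(f'{n}0.npz',w=cloud(d),img=d['img'])
    print(n,d['origin'],d['attitude'].round(3).tolist(),d['vertical_fov'])
o=bot.get_obs(); print(o['time'],o['position'],np.round(o['ee_rot'],3).tolist(),o['finger_gap'],bot.pinch_z)
E
```

```text
scene [1089.54633668 -791.77054344  878.10678037] [[0.884, 0.272, -0.38], [0.467, -0.547, 0.695], [-0.019, -0.792, -0.61]] 47.386909281446385
side [ 412.0706787  -804.0600559   754.67380988] [[0.97, -0.127, 0.206], [-0.242, -0.565, 0.789], [0.016, -0.815, -0.579]] 45.17553786916704
0.1 [ 131.18253604 -481.90295506  230.49738635] [[0.965, 0.263, -0.0], [0.263, -0.965, 0.002], [0.0, -0.002, -1.0]] 85.50393625780633 18.700000000000003
```

View pics/scene0.png

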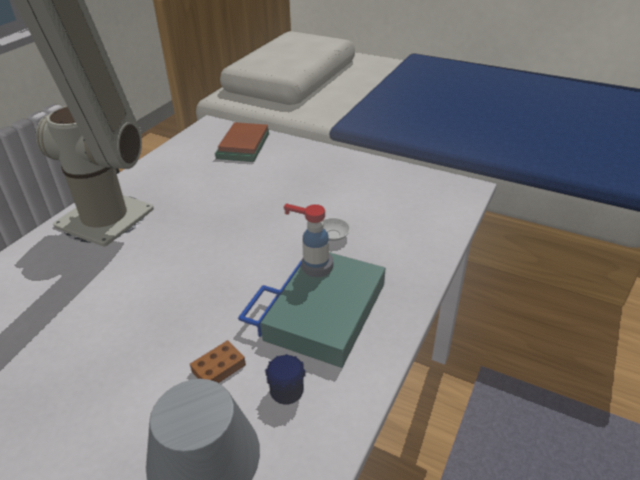

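View pics/side0.png

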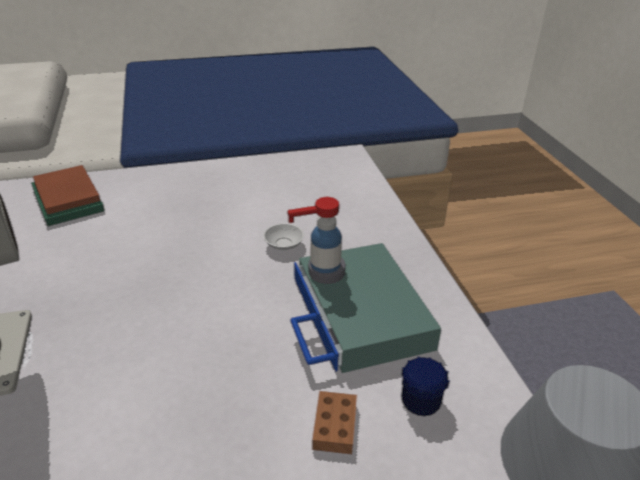

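The scene view shows the station at about (325,305), the blue handle at (262,305) and the red cap at (315,213). The battery block is at (217,362), the capsule at (286,378) and the dish at (335,231). In the side view the handle is at (315,340), the cap at (326,207) and the block at (335,420). Next I'll turn these into positions.

```bash
python3 - <<'E'
from h import *
C=[]
for n in ['scene','side']:
    z=np.load(n+'0.npz'); w=z['w']; hsv=cv2.cvtColor(z['img'],cv2.COLOR_RGB2HSV); H,S,V=[hsv[...,i].astype(int) for i in range(3)]
    ok=np.isfinite(w[...,2])&(w[...,0]>200)&(w[...,0]<900)&(w[...,1]>-600)&(w[...,1]<400)
    def rep(k,m):
        p=w[m&ok]; print(n,k,len(p),'med',np.median(p,0).round(0),'lo',np.percentile(p,2,0).round(0),'hi',np.percentile(p,98,0).round(0))
        return p
    red=((H<6)|(H>174))&(S>170)
    p=rep('red',red&(w[...,2]>150)); t=p[p[:,2]>208]; 
    print(' captop',len(t),((t.min(0)+t.max(0))/2).round(1), 'spout',p[np.argsort(np.linalg.norm(p[:,:2]-t.mean(0)[:2],axis=1))[-8:]].mean(0).round(1))
    st=(H>65)&(H<95)&(S>50)&(abs(w[...,2]-55)<5)&(w[...,0]>350)&(w[...,1]>-450)
    q=rep('top',st); r=cv2.minAreaRect(q[:,:2].astype(np.float32)); print(r,cv2.boxPoints(r).round(0).tolist())
    b=(H>108)&(H<125)&(S>150)&(V>60)&(w[...,2]>5)&(w[...,2]<60)
    q=rep('blue',b); 
    hb=q[abs(q[:,2]-39)<6]; r=cv2.minAreaRect(hb[:,:2].astype(np.float32)); print(' handle',r,cv2.boxPoints(r).round(0).tolist())
    br=(H<18)&(S>90)&~red&(abs(w[...,2]-25)<5)&(w[...,1]<-100)&(w[...,0]>300)
    q=rep('block',br)
    if len(q):
        r=cv2.minAreaRect(q[:,:2].astype(np.float32)); print(r,cv2.boxPoints(r).round(0).tolist())
    ob=ok&(w[...,2]>66)&(w[...,2]<76)&(S>100)&(H>105)&(H<135); rep('capsule',ob)
    C.append(0)
E
```

```text
return _methods._mean(a, axis=axis, dtype=dtype,
  ret = um.true_divide(
Traceback (most recent call last):
IndexError: index -1 is out of bounds for axis 0 with size 0
```

```bash
python3 - <<'E'
from h import *
for n,P in [('scene',[(315,213),(325,310),(262,305),(217,362),(286,370),(150,300),(335,231)]),('side',[(326,207),(390,310),(315,340),(335,400),(424,375),(200,300)])]:
    z=np.load(n+'0.npz'); w=z['w']; hsv=cv2.cvtColor(z['img'],cv2.COLOR_RGB2HSV)
    print(n,np.isfinite(w[...,2]).mean())
    for u,v in P: print((u,v),w[v,u].round(0),hsv[v,u])
E
```

```text
scene 0.99580078125
(315, 213) [649.  13. 215.] [  0 152 164]
(325, 310) [721. -85.  52.] [ 81  56 124]
(262, 305) [567. -93.   5.] [150   4 138]
(217, 362) [ 584. -281.   25.] [ 13 137 141]
(286, 370) [ 734. -266.   71.] [115 117  85]
(150, 300) [ 329. -192.    1.] [150   1 176]
(335, 231) [595. 218.   7.] [ 30   2 164]
side 0.9960514322916667
(326, 207) [639.  11. 213.] [  1 182 157]
(390, 310) [ 730. -103.   55.] [ 81  47 113]
(315, 340) [597. -91.  -1.] [170   7 116]
(335, 400) [ 591. -247.   24.] [ 12 133 134]
(424, 375) [ 724. -268.   71.] [115 162  66]
(200, 300) [405.  62.   0.] [168   7 186]
```

```bash
cat > m.py <<'E'
from h import *
def rect(q):
    r=cv2.minAreaRect(q[:,:2].astype(np.float32)); return np.round(r[0],1),np.round(r[1],1),round(r[2],1),cv2.boxPoints(r).round(0).tolist()
def measure(n,w,img):
    hsv=cv2.cvtColor(img,cv2.COLOR_RGB2HSV); H,S,V=[hsv[...,i].astype(int) for i in range(3)]
    X,Y,Z=w[...,0],w[...,1],w[...,2]
    ok=np.isfinite(Z)&(X>350)&(X<900)&(Y>-400)&(Y<300)
    def big(m,k=1):
        m=(m&ok).astype(np.uint8); c,l,s,_=cv2.connectedComponentsWithStats(m); 
        return w[l==1+np.argmax(s[1:,4])] if c>1 else w[:0].reshape(-1,3)
    red=((H<6)|(H>174))&(S>120)
    p=w[red&ok&(Z>160)]; t=p[p[:,2]>210]
    print(n,'captop',len(t),((np.percentile(t,2,0)+np.percentile(t,98,0))/2).round(1))
    d=np.linalg.norm(p[:,:2]-t.mean(0)[:2],axis=1); print(' spout end',p[d>np.percentile(d,97)].mean(0).round(1))
    print(' top',*rect(big((H>65)&(H<95)&(S>30)&(abs(Z-55)<5))))
    b=w[(H>105)&(H<128)&(S>110)&ok&(Z>28)&(Z<50)&(X<660)&(Y>-230)]; print(' blue',*rect(b)); 
    hb=b[(b[:,2]>37)&(b[:,2]<45)]; print(' handle',len(hb),*rect(hb))
    print(' block',*rect(big((H<20)&(S>80)&(abs(Z-25)<5)&(Y<-150))))
    print(' capsule',*rect(big((Z>66)&(Z<76)&(Y<-180))))
    print(' dish',*rect(big((Z>10)&(Z<32)&(S<40)&(Y>80))))
E
python3 - <<'E'
from m import *
for n in ['scene','side']:
    z=np.load(n+'0.npz'); measure(n,z['w'],z['img'])
E
```

```text
scene captop 195 [625.3  21.  214. ]
 spout end [576.4  16.8 208.5]
 top [702.1 -44.3] [180.7 263.1] 3.8 [[603.0, 81.0], [621.0, -182.0], [801.0, -170.0], [784.0, 93.0]]
 blue [583.3 -76.8] [ 50.8 203.7] 3.6 [[552.0, 23.0], [564.0, -180.0], [615.0, -177.0], [602.0, 26.0]]
 handle 253 [582.9 -88. ] [ 49.6 180.9] 4.1 [[552.0, 0.0], [565.0, -180.0], [614.0, -176.0], [601.0, 4.0]]
 block [ 581.2 -277.8] [91.  62.5] 68.7 [[536.0, -309.0], [594.0, -331.0], [627.0, -247.0], [569.0, -224.0]]
 capsule [ 728.6 -264.1] [67.7 68.4] 12.6 [[688.0, -238.0], [703.0, -305.0], [769.0, -290.0], [754.0, -223.0]]
 dish [605.2 210.3] [63.3 93.4] 41.3 [[551.0, 224.0], [612.0, 154.0], [660.0, 196.0], [598.0, 266.0]]
side captop 269 [636.9  21.6 213. ]
 spout end [574.5  16.5 203.1]
 top [702.2 -43.7] [180.  261.4] 4.0 [[603.0, 80.0], [621.0, -180.0], [801.0, -168.0], [783.0, 93.0]]
 blue [581.6 -52.9] [ 52.8 250.9] 2.8 [[549.0, 71.0], [561.0, -179.0], [614.0, -177.0], [602.0, 74.0]]
 handle 623 [581.3 -57.1] [ 52.2 242.6] 2.9 [[549.0, 63.0], [561.0, -180.0], [614.0, -177.0], [601.0, 65.0]]
 block [ 582.3 -276.5] [92.6 58.4] 69.3 [[539.0, -309.0], [593.0, -330.0], [626.0, -244.0], [571.0, -223.0]]
 capsule [ 728.4 -262.2] [67.  66.4] 55.5 [[682.0, -271.0], [737.0, -309.0], [775.0, -253.0], [720.0, -216.0]]
 dish [596.8 204. ] [91.  87.8] 57.6 [[535.0, 189.0], [610.0, 142.0], [658.0, 219.0], [584.0, 266.0]]
```

```bash
python3 - <<'E'
from m import *
a=np.radians(3.9); ex=np.array([np.cos(a),np.sin(a)]); ey=np.array([-ex[1],ex[0]])
o=np.array([702.1,-44.0])-90*ex; print('origin',o,'grip',o-51*ex-70*ey,'cap',o+35*ex+70*ey,'nozzle',o-31*ex+70*ey)
for n in ['scene','side']:
    z=np.load(n+'0.npz'); w=z['w']; hsv=cv2.cvtColor(z['img'],cv2.COLOR_RGB2HSV); H,S=hsv[...,0],hsv[...,1]
    s=np.stack([(w[...,:2]-o)@ex,(w[...,:2]-o)@ey,w[...,2]],-1)
    b=s[(H>105)&(H<128)&(S>90)&(s[...,2]>30)&(s[...,2]<55)&(s[...,0]<-20)&(s[...,0]>-75)&(abs(s[...,1]+70)<70)]
    bar=b[(abs(b[:,1]+70)<38)]; print(n,'bar x',np.percentile(bar[:,0],[2,50,98]).round(1),'z',np.percentile(bar[:,2],[2,50,98]).round(1),'ends y',np.percentile(b[:,1],[1,99]).round(1))
E
python3 -m pendant '{"translation":[[36,30,-8],[72,60,-16],[109,90,-25],[145,120,-33],[181,150,-42],[218,180,-50],[254,209,-58],[290,239,-67],[326,269,-75],[363,299,-83],[399,329,-92],[435,359,-100],[435,359,-100],[435,359,-100]],"twist":[[0,0,0.114],[0,0,0.228],[0,0,0.343],[0,0,0.458],[0,0,0.572],[0,0,0.687],[0,0,0.801],[0,0,0.916],[0,0,1.03],[0,0,1.145],[0,0,1.26],[0,0,1.374],[0,0,1.374],[0,0,1.374]],"claw":[0.42,0.42,0.42,0.42,0.42,0.42,0.42,0.42,0.42,0.42,0.42,0.42,0.42,0.42]}'
```

```text
origin [612.3084149  -50.12137616] grip [ 566.18758703 -123.4280555 ] cap [642.46629432  22.09705853] nozzle [576.61913191  17.60804935]
scene bar x [-56.5 -52.2 -48.5] z [37.6 41.7 44.9] ends y [-124.3  -16.6]
side bar x [-58.9 -54.4 -48.3] z [37.5 41.3 44. ] ends y [-123.  -16.]
time: 1.5
position: [566.0, -122.4, 130.0]
ee_rot: [[-0.071, 0.998, -0.003], [0.998, 0.071, 0.0], [0.0, -0.003, -1.0]]
ft_force: [-0.7, -0.1, 0.2]
finger_gap: 36.2
finger_force: 0.0
```

```bash
python3 -m pendant '{"translation":[[-1,-1,-40],[-1,-1,-75],[-1,-1,-95],[-1,-1,-113],[-1,-1,-113],[-1,-1,-113],[-1,-1,-113],[-1,-1,-113],[-1,-1,-113]],"twist":[[0,0,0],[0,0,0],[0,0,0],[0,0,0],[0,0,0],[0,0,0],[0,0,0],[0,0,0],[0,0,0]],"claw":[0.42,0.42,0.42,0.42,0.42,0,0,0,0]}'; python3 - <<'E'
from h import *
d=cam('side'); cv2.imwrite('pics/side1.png',cv2.resize(d['img'][200:420,200:480,::-1],None,fx=2.5,fy=2.5))
E
```

```text
time: 2.4
position: [566.0, -125.4, 19.8]
ee_rot: [[-0.068, 0.998, 0.002], [0.998, 0.068, -0.002], [-0.002, 0.002, -1.0]]
ft_force: [-0.9, -3.3, 3.5]
finger_gap: 9.7
finger_force: 58.9
```

View pics/side1.png

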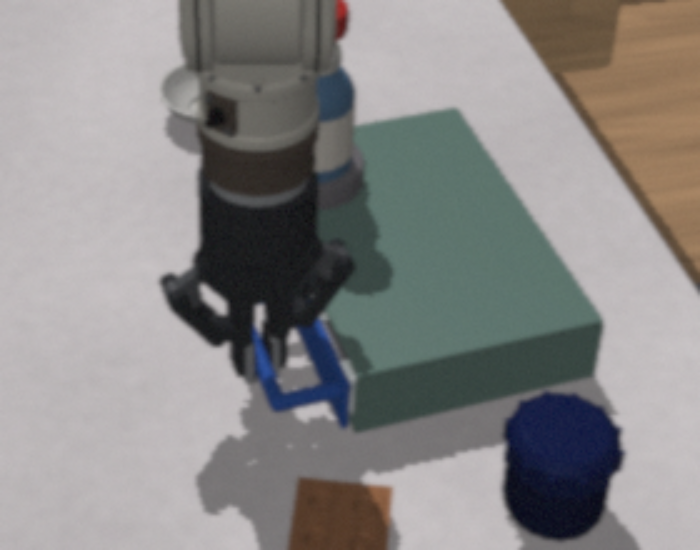

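The crop shows the fingers straddling the blue bar at about (258,355). The gap is 9.7 mm and the grip force 59 N, so the bar is held. I'll pull now.

```bash
python3 -m pendant '{"translation":[[-6,0,0],[-16,-1,0],[-28,-2,0],[-40,-3,0],[-52,-3.5,0],[-64,-4.5,0],[-76,-5,0],[-86,-6,0],[-94,-6.5,0],[-98,-6.7,0],[-101,-7,0],[-101,-7,0],[-101,-7,0],[-101,-7,0]],"twist":[[0,0,0],[0,0,0],[0,0,0],[0,0,0],[0,0,0],[0,0,0],[0,0,0],[0,0,0],[0,0,0],[0,0,0],[0,0,0],[0,0,0],[0,0,0],[0,0,0]],"claw":[0,0,0,0,0,0,0,0,0,0,0,0,0,0]}'
```

```text
time: 3.85
position: [469.8, -131.7, 19.9]
ee_rot: [[-0.07, 0.997, 0.011], [0.998, 0.07, -0.0], [-0.001, 0.011, -1.0]]
ft_force: [10.6, -1.9, -2.1]
finger_gap: 9.7
finger_force: 59.0
```

```bash
python3 -m pendant '{"translation":[[-2,0,0],[-4,0,0],[-6,0,0],[-6,0,0],[-6,0,0]],"twist":[[0,0,0],[0,0,0],[0,0,0],[0,0,0],[0,0,0]],"claw":[0,0,0,0,0]}'
```

```text
time: 4.35
position: [469.8, -131.7, 20.0]
ee_rot: [[-0.071, 0.997, 0.022], [0.997, 0.071, 0.0], [-0.001, 0.022, -1.0]]
ft_force: [25.4, -0.7, -17.6]
finger_gap: 9.9
finger_force: 58.5
```

```bash
python3 -m pendant '{"translation":[[4,0,0],[8,0,0],[8,0,0],[8,0,0],[8,0,0],[8,0,0],[8,0,0],[8,0,30],[8,0,70],[8,0,118],[8,0,166],[8,0,214],[8,0,230],[8,0,230]],"twist":[[0,0,0],[0,0,0],[0,0,0],[0,0,0],[0,0,0],[0,0,0],[0,0,0],[0,0,0],[0,0,0],[0,0,0],[0,0,0],[0,0,0],[0,0,0],[0,0,0]],"claw":[0,0,0,0.4,0.4,0.4,0.4,0.4,0.4,0.4,0.4,0.3,0.1,0]}'; python3 - <<'E'
from m import *
for n in ['side','scene']:
    d=cam(n); w=cloud(d); np.savez(n+'2.npz',w=w,img=d['img'])
    cv2.imwrite(f'pics/{n}2.png',d['img'][:,:,::-1])
    try: measure(n,w,d['img'])
    except Exception as e: print(e)
E
```

```text
time: 5.75
position: [467.9, -131.8, 251.5]
ee_rot: [[-0.069, 0.998, 0.006], [0.998, 0.069, -0.002], [-0.002, 0.006, -1.0]]
ft_force: [-0.6, -0.0, 0.0]
finger_gap: 0.4
finger_force: 0.0
side captop 267 [631.6  22.3 213. ]
 spout end [574.7  16.2 203.3]
 top [702.6 -42.9] [180.1 262.4] 3.7 [[604.0, 82.0], [621.0, -180.0], [801.0, -168.0], [784.0, 94.0]]
 blue [487.2 -59. ] [ 52.3 250.4] 3.3 [[454.0, 64.0], [468.0, -185.0], [521.0, -182.0], [506.0, 67.0]]
 handle 588 [488.  -67.9] [ 51.9 232.3] 2.9 [[456.0, 47.0], [468.0, -185.0], [520.0, -183.0], [508.0, 49.0]]
 block [ 582.1 -276.7] [94.  58.5] 69.3 [[538.0, -310.0], [593.0, -331.0], [626.0, -243.0], [571.0, -222.0]]
 capsule [ 728.9 -262.3] [65.7 66.6] 4.4 [[694.0, -232.0], [699.0, -298.0], [764.0, -293.0], [759.0, -227.0]]
 dish [596.6 204.6] [88.9 89.2] 12.9 [[543.0, 238.0], [563.0, 151.0], [650.0, 171.0], [630.0, 258.0]]
scene captop 197 [622.8  21.2 214. ]
 spout end [577.2  16.  208.9]
 top [701.5 -43.3] [181.2 262.8] 3.7 [[603.0, 82.0], [620.0, -180.0], [800.0, -169.0], [783.0, 94.0]]
 blue [487.8 -63.5] [ 51.5 242.2] 3.8 [[454.0, 56.0], [470.0, -186.0], [521.0, -183.0], [506.0, 59.0]]
 handle 230 [486.7 -65.5] [ 50.2 238.8] 4.4 [[453.0, 52.0], [471.0, -186.0], [521.0, -183.0], [503.0, 55.0]]
 block [ 580.5 -277.9] [91.1 63.2] 69.3 [[535.0, -309.0], [594.0, -332.0], [626.0, -246.0], [567.0, -224.0]]
 capsule [ 728.6 -264.3] [68.7 70.9] 37.8 [[680.0, -257.0], [723.0, -313.0], [777.0, -271.0], [734.0, -215.0]]
 dish [605.4 209.8] [63.3 92.9] 41.3 [[551.0, 224.0], [612.0, 154.0], [660.0, 196.0], [598.0, 266.0]]
```

View pics/side2.png

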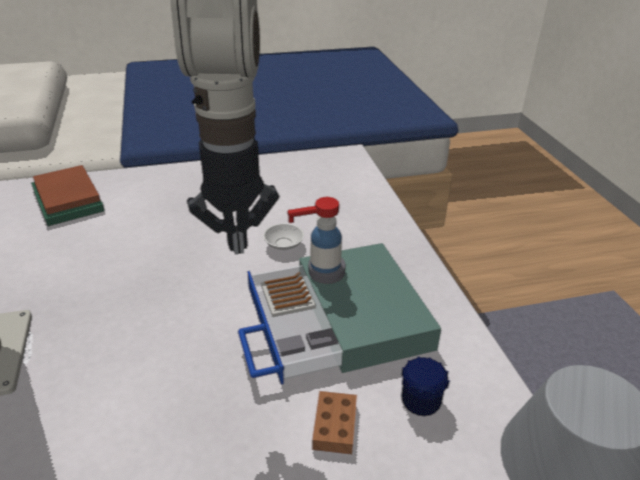

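```bash
python3 - <<'E'
from h import *
z=np.load('side2.npz');w=z['w']
for u,v in [(288,293),(270,285),(305,300)]: print(w[v,u].round(0))
for n in ['side2','scene2']:
    z=np.load(n+'.npz');w=z['w'];hsv=cv2.cvtColor(z['img'],cv2.COLOR_RGB2HSV);H,S=hsv[...,0],hsv[...,1]
    m=((H<25)&(S>60))&(abs(w[...,2]-24)<8)&(abs(w[...,0]-570)<70)&(abs(w[...,1]-20)<75)
    p=w[m]; r=cv2.minAreaRect(p[:,:2].astype(np.float32)); print(n,len(p),r)
E
python3 -m pendant '{"translation":[[30,26,0],[64,57,0],[98,87,0],[130,115,0],[160,142,0],[174,154,0],[174,154,0],[174,154,0]],"twist":[[0,0,0],[0,0,0],[0,0,0],[0,0,0],[0,0,0],[0,0,0],[0,0,0],[0,0,0]],"claw":[0,0,0,0,0,0,0,0]}'; python3 - <<'E'
from h import *
a=cam('side')['img'][130:300,230:430];b=cam('scene')['img'][130:300,220:420]
cv2.imwrite('pics/cap3.png',cv2.resize(np.hstack([a,b])[:,:,::-1],None,fx=2,fy=2))
E
```

```text
[569.  11.  29.]
[539.  41.  30.]
[596. -13.  27.]
side2 768 ((569.5623168945312, 18.923175811767578), (71.07431030273438, 84.52135467529297), 4.589417934417725)
scene2 324 ((564.1770629882812, 17.703617095947266), (58.82175827026367, 83.41365051269531), 4.236420631408691)
time: 6.65
position: [639.1, 22.6, 245.4]
ee_rot: [[-0.07, 0.998, -0.005], [0.998, 0.07, -0.001], [-0.0, -0.006, -1.0]]
ft_force: [-0.7, 0.2, -0.1]
finger_gap: 0.2
finger_force: 0.0
```

View pics/cap3.png

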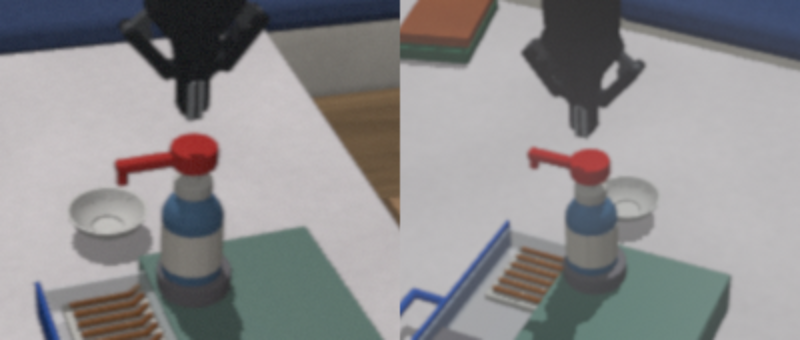

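Both halves of the crop show the closed fingers centred over the red cap, with fingertips at (193,110) and (583,130). The rack lies about 9 mm from the nozzle outlet. I'll press the cap now.

```bash
python3 -m pendant '{"translation":[[2,0,-15],[2,0,-26],[2,0,-31],[2,0,-35],[2,0,-39],[2,0,-43],[2,0,-46],[2,0,-49],[2,0,-49],[2,0,-49],[2,0,-49],[2,0,-49]],"twist":[[0,0,0],[0,0,0],[0,0,0],[0,0,0],[0,0,0],[0,0,0],[0,0,0],[0,0,0],[0,0,0],[0,0,0],[0,0,0],[0,0,0]],"claw":[0,0,0,0,0,0,0,0,0,0,0,0]}'
```

```text
time: 7.95
position: [642.1, 22.1, 202.1]
ee_rot: [[-0.069, 0.998, 0.002], [0.998, 0.069, -0.001], [-0.001, 0.002, -1.0]]
ft_force: [-5.1, -2.3, 11.2]
finger_gap: -0.1
finger_force: 5.4
```

```bash
python3 -m pendant '{"translation":[[0,0,-2],[0,0,-4],[0,0,-4],[0,0,-4],[0,0,-4]],"twist":[[0,0,0],[0,0,0],[0,0,0],[0,0,0],[0,0,0]],"claw":[0,0,0,0,0]}'
python3 -m pendant '{"translation":[[0,0,6],[0,0,16],[0,0,36],[0,0,66],[0,0,90],[0,0,90],[0,0,90],[0,0,90],[0,0,90],[0,0,90]],"twist":[[0,0,0],[0,0,0],[0,0,0],[0,0,0],[0,0,0],[0,0,0],[0,0,0],[0,0,0],[0,0,0],[0,0,0]],"claw":[0,0,0,0,0,0,0,0,0,0]}'
python3 - <<'E'
from m import *
for n in ['side','scene']:
    d=cam(n); measure(n,cloud(d),d['img'])
    cv2.imwrite(f'pics/{n}4.png',d['img'][:,:,::-1])
E
```

```text
time: 8.45
position: [642.2, 22.0, 201.9]
ee_rot: [[-0.069, 0.998, 0.006], [0.998, 0.069, -0.001], [-0.001, 0.006, -1.0]]
ft_force: [-10.9, -1.3, 23.2]
finger_gap: 0.0
finger_force: 11.9
time: 9.45
position: [641.9, 22.5, 284.0]
ee_rot: [[-0.069, 0.998, -0.002], [0.998, 0.069, -0.0], [0.0, -0.002, -1.0]]
ft_force: [-0.6, 0.9, 1.3]
finger_gap: 0.1
finger_force: 0.0
side captop 259 [642.2  22.  213.3]
 spout end [574.6  16.6 203.6]
 top [701.6 -43.4] [180.4 261.8] 3.6 [[603.0, 82.0], [620.0, -180.0], [800.0, -168.0], [783.0, 93.0]]
 blue [486.4 -57.8] [ 52.5 252.9] 3.7 [[452.0, 67.0], [468.0, -186.0], [521.0, -182.0], [504.0, 70.0]]
 handle 603 [486.4 -68.3] [ 51.8 232. ] 4.0 [[453.0, 46.0], [469.0, -186.0], [520.0, -182.0], [504.0, 49.0]]
 block [ 582.3 -276.7] [92.5 58.4] 69.2 [[539.0, -310.0], [593.0, -330.0], [626.0, -244.0], [571.0, -223.0]]
 capsule [ 729.  -262.7] [66.6 68.6] 4.6 [[693.0, -231.0], [698.0, -300.0], [765.0, -294.0], [759.0, -226.0]]
 dish [596.5 203. ] [87.4 90.2] 1.9 [[551.0, 247.0], [554.0, 156.0], [642.0, 159.0], [639.0, 250.0]]
scene captop 192 [628.7  21.7 214.1]
 spout end [576.4  17.3 208.2]
 top [701.7 -43.6] [180.4 262.6] 3.6 [[603.0, 82.0], [620.0, -180.0], [800.0, -169.0], [783.0, 93.0]]
 blue [487.1 -58.9] [ 53.4 255.4] 4.2 [[451.0, 66.0], [470.0, -188.0], [523.0, -184.0], [504.0, 70.0]]
 handle 237 [488.1 -96.1] [ 52.9 182.1] 5.6 [[453.0, -8.0], [471.0, -189.0], [523.0, -184.0], [506.0, -3.0]]
 block [ 580.8 -278.1] [90.1 61.7] 69.4 [[536.0, -309.0], [594.0, -331.0], [626.0, -247.0], [568.0, -225.0]]
 capsule [ 728.6 -264.5] [69.2 66.8] 22.4 [[684.0, -247.0], [709.0, -309.0], [773.0, -282.0], [748.0, -220.0]]
 dish [605.  209.4] [62.2 91. ] 40.3 [[552.0, 224.0], [611.0, 155.0], [658.0, 195.0], [599.0, 264.0]]
```

View pics/side4.png

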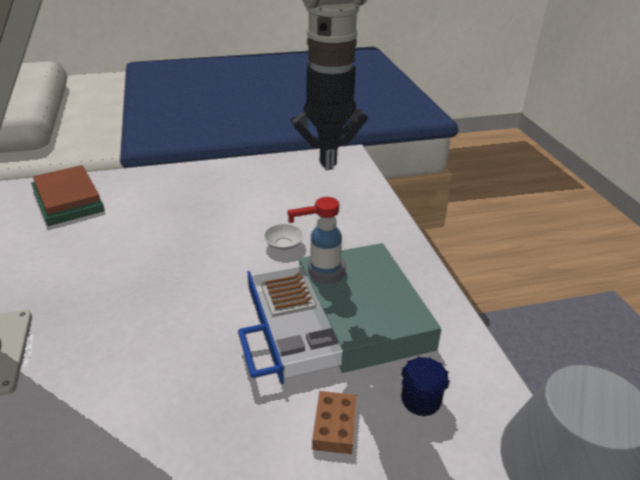

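The side view shows the cap up at (326,207), measured 213–214 mm high, and the tray out with the tubes at (288,293) under the spout. The three bystanders are where they began and the gripper is clear of everything.

```bash
python3 -c "
from bench import ticket
print(ticket.sign_off())"
```

```text
the job is handed in; nothing more can be done
None
```

I pulled the tray out to its stop (about 95 mm of travel measured), pressed the cap fully down, and let it spring back up; the bystanders did not move measurably, and the job is handed in, though no verdict came back.

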